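Isolate the bench battery unit and take its battery out

TASK

Take the battery pack out of the bench power unit. First switch the unit off: push its toggle lever over, away from the battery, until it snaps across and rests on its far stop. Then push the wooden wedge in between the bay wall and the post of the sprung catch, let go and leave it there so that it keeps the catch open by itself, and lift the battery out by its handle and set it down upright inside the shallow tray without dropping it; leave the other things on the table alone.

Things in the scene. Friction and masses are not known exactly. Their poses are not given: they have to be found in the camera images.
- unit: bench power unit, fixed: grey deck plate 170 (x) x 280 (y) x 10 mm; origin at the centre of its underside on the table, +x away from the robot. In its frame (mm): switch panel, top at z 60, fills y 54 to 138, x -80 to 80; the battery stands on the deck (z 10) at x 17, y 0, long side along x; the catch's spring housing at x -45 to 5, y -138 to -116, up to z 85
- bay_wall (a point): front (-x) end of the outer face of the upright steel bay wall right of the battery, 30 mm above the table; axes as the unit's. In the unit's frame the face is the plane y -47 mm, from x -25 to 35, up to z 55. Right of it (-y) is open deck: the channel between this face and the catch post, open towards the robot, where the wedge is slid in along the unit's +x
- lever (a joint): angle of the toggle lever, rad: 0 = on (leaning 26 degrees towards the battery, as at the start), 0.9 = off (leaning as far away from the battery, on its stop). Snap-over: centre at 0.45, it springs to the nearer stop by itself; about 6 N at the knob pushes it over
- lever_knob (a point): centre of the black ball knob, 24 mm in diameter, on the end of the toggle lever, a 12 mm rod. The pivot lies 75 mm from the knob, in the unit's frame at x -30, y 100, z 60; the lever swings in the unit's y-z plane, to off along the unit's +y
- catch (a joint): travel of the sprung catch, m: 0 = shut, its flat tongue reaching 11 mm over the battery's top edge and keeping it in; grows as its post is pushed away from the battery (unit's -y) to 0.022 at its stop. It springs shut when let go (2 N shut, 5 N open). Must be over 0.015; the wedge's full width holds it at about 0.018
- catch_post (a point): on the axis of the catch's upright round steel post, 16 mm in diameter, 35 mm above the table. In the unit's frame (mm): at x -20, shut at y -73, z 19 to 70; 18 mm gap to the bay wall when shut. On top of it a flat steel bar, 30 mm wide in x, y -89 to -24 when shut, z 69 to 79, bridges the channel above the wedge
- battery_center (a point): centre of the black battery pack's body, half-way up (28 mm above its underside); axes: x along its 120 mm length, y along its 70 mm width, z up. Body 56 mm high; mass about 0.5 kg. It starts standing on the deck, so its top is 66 mm above the table
- battery_handle (a point): centre of the bar of the battery's carrying handle: a level bar 60 mm long (battery x), 20 mm wide (y), 14 mm high, on two posts above the middle of the pack, 57 mm above battery_center; 22 mm of free height under the bar; grasp across its 20 mm width
- wedge_center (a point): wooden wedge lying on the table, 125 (x) x 36 (y) x 40 mm high; point at the middle of these, 20 mm up. From above: +y side straight; parallel from x -62 to 12; from there the -y side slopes in to a 5 mm nose at x 62, y 11 to 16. In use the nose points along the unit's +x, straight side along the bay wall, pushed with 5 to 10 N until the parallel part is at the post (centre at unit x -20)
- tray: shallow open plastic tray 190 (x) x 130 (y) x 35 mm high, walls and floor 4 to 5 mm, fixed on the table; origin at the centre of its underside. The battery fits in lengthwise with some 30 mm to spare each way
- stapler: stapler, 140 x 36 x 53 mm, bystander, origin at the centre of its underside
- mug: white mug, 80 mm across and 90 mm high, bystander, origin at the centre of its underside
Not all that is in view belongs to the job. What is shaped like the part that bears battery_center but green, purple or red is not meant.

How it is judged:
By the outcome, as a careful person would: the job done as asked, in the order asked, and still so for the second after the job is handed in, with the robot touching nothing.
It also fails if it takes over 67 s, if anything falls off the work surface, if the arm or the gripper's body presses on something with over 40 N, if the wrist force passes 120 N, or if a joint passes its speed limit or range.

ROBOT

A 6-joint arm with a two-finger parallel gripper is mounted at the origin on the work surface. World frame = base frame: x ahead of the robot, y to its left, z up, the work surface at z = 0. Lengths are in m, angles in rad, forces in N, time in s.
With the tool pointing down it reaches from about 0.3 to 0.95 m from the base axis. Payload 3.1 kg.
Tool frame: the origin (TCP) lies at the very end of the fingers, on their centre line; the grasp point (between the pads) lies 19 mm behind it; z points along the fingers, y is the line along which they close (so a half turn about z gives the same grasp; the last joint's range is limited). The gripper opens to 85 mm and grips with 20 to 120 N. Pads are 22 mm wide; open, the fingers measure 114 mm over their backs; the gripper's body (76 mm by 85 mm) begins 54 mm behind the grasp point. The pads swing forward as they close: fully open they stand 13 mm farther back than shut.
Start: joints at [-1.316, 0.308, 1.634, -0, 1.2, -0.07], TCP at [0.199, -0.592, 0.231] pointing down, gripper open.
Joint ranges: [-3.06, 3.06], [-0.79, 1.96], [0.05, 2.63], [-1.19, 4.34], [0.05, 2.64], [-2.94, 2.94]. Speed limits (rad/s): [2.79, 2.79, 3.14, 3.14, 3.14, 3.14].

INTERFACE

Orientations are given as a 3x3 rotation matrix whose columns are the frame's x, y, z axes.
In Python, from cell import state, optics, ticket gives the robot as it stands. The module is installed in compiled form; this text tells all that it offers.
- The arm moves only by the tool apply_moves, never from a script. Its argument "motion" is a list of rows, each a list of 6 numbers: the shift along the tool's x, y, z in m, then the turn, a rotation vector about the tool's x, y, z in degrees. In form: [[x, y, z, wx, wy, wz], ...]. A call has 1 to 12 rows; each row is the pose to reach, as a shift and turn from the pose commanded when the call began, along the tool's axes at that moment; what a row does not reach only later rows make up. A row lasts 1/8 s, in which the tool goes at most 62.5 mm and 10.7 degrees, less where a joint would pass 70% of its speed; a pose out of reach is approached as far as the arm can. A call with a gripper value outside its range is refused whole. "hand" is the closure, from -1 (fully open) to 1 (shut), so that 0 is half open, set as the call begins (left out, the last holds). The fingers move at their own pace and stop on an object; "newtons" is the grip in N (left out, the last holds). Time passes only in rows, so rows that repeat a pose let the fingers close. It gives the time, the measured TCP pose, the force, the opening and the grip force at its end, in the units of the state.
- state(): the state, without advancing time (a new reading comes with each control period).
- optics.camera(name): name is "scene" or "top" or "wrist"; returns (picture, depth): 420x560x3 uint8, red, green, blue; 420x560 float32, m along the optical axis (not along the pixel's ray), 0 where there is no reading.
- optics.camera_model(name): a dict with "mtx" (3x3 intrinsics, pixels), "pose" (4x4, takes a point from camera to world coordinates). Camera axes: x right, y down, z forward; pixel columns grow to the right and rows downward; lengths in m; the calibration is good to about 2 mm. A picture is of the moment at which its call begins: read the wrist's pose just before it. camera_model takes no time and is no camera call; for the wrist camera it gives the pose at the moment of the call.
- ticket.sign_off(): hands the job in; it is judged then, once.
The state is a dict: "clock": time; "q": joint angles; "dq": joint speeds; "effort": joint torques, N m; "position": TCP position; "eef_rot": TCP orientation; "wrist_force": force on the tool from outside, world axes, zero at the start; "torque": the same for the moment, N m; "finger_gap": finger opening in m; "finger_force": force on a finger pad.
Only numpy, scipy, OpenCV 4.12 (cv2) and the standard library are available. Lean on these libraries where they do the work, as an engineer would, in place of code of your own. Each camera call takes 0.05 s, during which the arm holds its last target. There are 200 camera calls.

## Working session

There is one attempt and no reset: what is moved stays moved. The work goes in short steps, Python scripts to look and compute and a tool call to move; the robot and the scene stay as the last step left them, time stands still between calls to the robot, and variables do not carry over. Pictures are saved under pics/ and viewed, at most 13 in all, crops included, and the job is handed in when it is done.

Besides the shell and the picture viewer there is one more tool, called after "Request:" as name(argument=value, ...) on one line, values as JSON. apply_moves: Moves the arm, as the interface text tells. Its arguments: {"type":"object","properties":{"motion":{"type":"array"},"hand":{"type":"number"},"newtons":{"type":"number"}},"required":["motion"]}

```bash
mkdir -p pics
python3 - <<'E'
from cell import state, optics
import cv2,numpy as np
s=state();print(s['clock'],s['position'],s['eef_rot'])
for n in ("scene","top"):
    p,d=optics.camera(n);m=optics.camera_model(n)
    cv2.imwrite(f'pics/{n}0.png',p[:,:,::-1]);np.savez(f'{n}0.npz',p=p,d=d,K=m['mtx'],T=m['pose'])
    print(n,m['mtx'],m['pose'].round(3))
E
```

```text
0.0 [ 0.19919622 -0.59154897  0.23005806] [[ 9.47730954e-01  3.19070079e-01 -5.69052395e-04]
 [ 3.19070541e-01 -9.47728356e-01  2.22552723e-03]
 [ 1.70792060e-04 -2.29076890e-03 -9.99997362e-01]]
scene [[428.80317481   0.         287.14665305]
 [  0.         428.80317481 209.44496178]
 [  0.           0.           1.        ]] [[-0.856  0.409 -0.317  1.018]
 [ 0.517  0.688 -0.51   0.762]
 [ 0.01  -0.6   -0.8    1.158]
 [ 0.     0.     0.     1.   ]]
top [[511.31263266   0.         277.86524712]
 [  0.         511.31263266 203.63221832]
 [  0.           0.           1.        ]] [[ 0.013 -0.998  0.066  0.476]
 [-1.    -0.013 -0.013  0.109]
 [ 0.014 -0.066 -0.998  1.42 ]
 [ 0.     0.     0.     1.   ]]
```

View pics/top0.png

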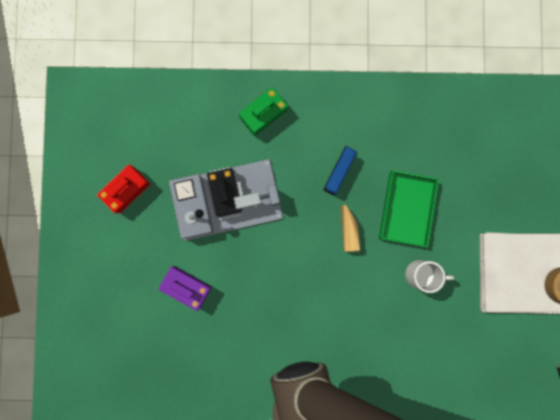

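View pics/scene0.png

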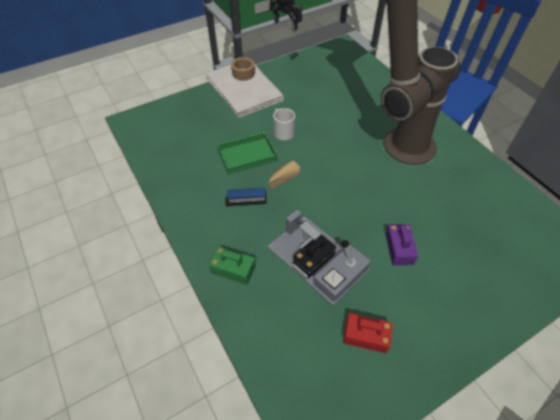

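```bash
cat > h.py <<'E'
import numpy as np,cv2
def cloud(p,d,K,T):
    v,u=np.mgrid[:d.shape[0],:d.shape[1]]
    P=np.stack([(u-K[0,2])/K[0,0]*d,(v-K[1,2])/K[1,1]*d,d],-1)
    return P@T[:3,:3].T+T[:3,3]
def load(n):
    z=np.load(n);return z['p'],z['d'],cloud(z['p'],z['d'],z['K'],z['T'])
def rect(X):
    return cv2.minAreaRect((X[:,:2]*1000).astype(np.float32))
E
python3 - <<'E'
from h import *
p,d,W=load('top0.npz')
hsv=cv2.cvtColor(p,cv2.COLOR_RGB2HSV)
def show(n,box,cond):
    x0,y0,x1,y1=box;m=np.zeros(d.shape,bool);m[y0:y1,x0:x1]=1
    m&=cond&(d>0)
    nn,l,st,c=cv2.connectedComponentsWithStats(m.astype(np.uint8))
    k=1+st[1:,4].argmax();m=l==k
    X=W[m];r=rect(X)
    print(n,m.sum(),'rect',np.round(r[0],1),np.round(r[1],1),round(r[2],2),'z pct',np.percentile(X[:,2],[5,50,95]).round(4)); print(cv2.boxPoints(r).round(0).tolist())
    return m
print('table z',np.percentile(W[300:350,60:150,2],[5,50,95]))
z=W[...,2]
show('unit',(160,150,295,250),z>0.005)
show('panel',(160,150,215,250),(z>0.052)&(z<.068))
show('wedge',(330,200,370,258),(hsv[...,0]<30)&(hsv[...,1]>60))
show('wedgez',(330,200,370,258),z>.03)
show('tray',(375,160,445,255),z>0.012)
show('stapler',(315,140,362,200),z>0.01)
show('mug',(400,255,460,300),z>0.05)
show('batt',(200,160,250,220),(hsv[...,2]<60)&(z>.05)&(z<.075))
for u,v in((199,214),(199,212),(197,215),(247,200),(230,192)):print(u,v,W[v,u],p[v,u])
i=cv2.resize(p[150:260,160:380,::-1],None,fx=3.6,fy=3.6,interpolation=cv2.INTER_CUBIC);cv2.imwrite('pics/c1.png',i)
E
```

```text
table z [-0.00438218  0.00054231  0.00553505]
unit 6350 rect [582.  235.7] [183.9 296.8] 13.72 z pct [0.0075 0.0585 0.087 ]
[[457.0, 358.0], [528.0, 70.0], [706.0, 113.0], [636.0, 402.0]]
panel 1712 rect [557.2 327.2] [160.4  84.6] 13.44 z pct [0.0559 0.0612 0.0666]
[[469.0, 350.0], [489.0, 267.0], [645.0, 305.0], [625.0, 387.0]]
wedge 628 rect [ 503.8 -109.4] [127.1  46.8] 4.53 z pct [0.0021 0.0398 0.0447]
[[439.0, -91.0], [442.0, -138.0], [569.0, -128.0], [565.0, -81.0]]
wedgez 544 rect [ 505.6 -104.7] [123.5  37.5] 4.63 z pct [0.0351 0.0405 0.045 ]
[[443.0, -91.0], [446.0, -128.0], [569.0, -118.0], [566.0, -81.0]]
tray 688 rect [ 560.7 -266.2] [132.7 190.6] 80.4 z pct [0.0144 0.032  0.0392]
[[456.0, -316.0], [644.0, -347.0], [666.0, -217.0], [478.0, -185.0]]
stapler 649 rect [663.9 -77.2] [ 35.  136.5] 63.77 z pct [0.0135 0.0526 0.0579]
[[595.0, -63.0], [717.0, -123.0], [733.0, -92.0], [610.0, -31.0]]
mug 437 rect [ 373.2 -312.3] [105.4  79.7] 57.73 z pct [0.0542 0.0792 0.0928]
[[311.0, -336.0], [379.0, -378.0], [435.0, -289.0], [368.0, -247.0]]
batt 756 rect [594.1 235.9] [116.1  68.6] 13.41 z pct [0.0611 0.0664 0.0708]
[[530.0, 256.0], [546.0, 189.0], [658.0, 216.0], [643.0, 283.0]]
199 214 [0.53215221 0.29045804 0.13345324] [27 29 29]
199 212 [0.53692647 0.28981942 0.13879422] [27 27 29]
197 215 [0.52933858 0.29460674 0.13903787] [26 27 28]
247 200 [0.57284485 0.17302486 0.08113046] [178 186 184]
230 192 [0.59475142 0.21929962 0.06450515] [20 20 22]
```

View pics/c1.png

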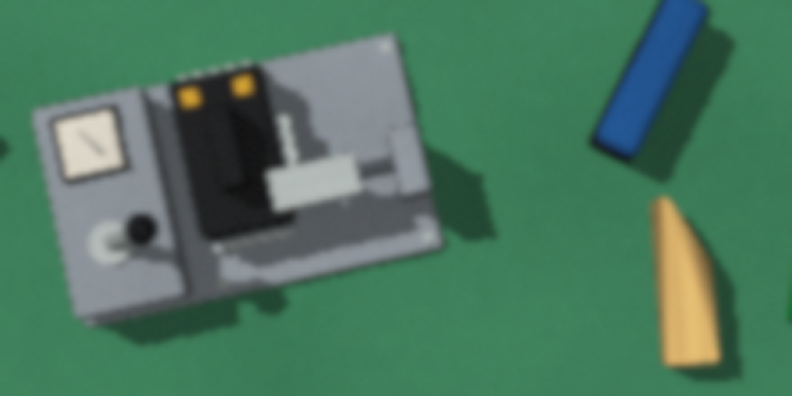

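The top views show the unit turned about 13.5° with the knob at px (199,213), leaning towards the battery. The wedge is at (350,230) with its nose up, and the tray is at (409,210).

```bash
cat >> h.py <<'E'
O=np.array([579.,233.]);TH=13.5
def uw(x,y):  # unit mm -> world mm
    a=np.deg2rad(TH);c,s=np.cos(a),np.sin(a)
    return O+np.array([c*x-s*y,s*x+c*y])
def plan(x,y,z,yaw):  # world mm, deg -> shift in present tool axes, level the tool
    from cell import state
    from scipy.spatial.transform import Rotation as Ro
    s=state();R=np.array(s['eef_rot']);a=np.deg2rad(yaw);c,n=np.cos(a),np.sin(a)
    G=np.array([[c,n,0],[n,-c,0],[0,0,-1]])
    sh=R.T@(np.array([x,y,z])/1000-s['position'])
    print('t',round(s['clock'],2),'pos',np.round(s['position'],4),'shift',sh.round(4),'rot',Ro.from_matrix(R.T@G).as_rotvec(degrees=True).round(2))
E
python3 -c "
from h import *
plan(*uw(-30,34),200,TH)
plan(*uw(-30,34),112,TH)
plan(*uw(-30,97),112,TH)"
```

```text
t 0.1 pos [ 0.1992 -0.5916  0.2302] shift [ 0.5962 -0.6968  0.0317] rot [-0.12 -0.    5.11]
t 0.1 pos [ 0.1992 -0.5916  0.2302] shift [ 0.5962 -0.6966  0.1197] rot [-0.12 -0.    5.11]
t 0.1 pos [ 0.1992 -0.5916  0.2302] shift [ 0.6018 -0.7594  0.1198] rot [-0.12 -0.    5.11]
```

Request:
apply_moves(motion=[[0.05, -0.058, 0.003, 0, 0, 0.5], [0.1, -0.116, 0.005, 0, 0, 1], [0.149, -0.174, 0.008, 0, 0, 1.3], [0.199, -0.232, 0.01, 0, 0, 1.7], [0.248, -0.29, 0.013, 0, 0, 2], [0.298, -0.348, 0.016, 0, 0, 2.5], [0.348, -0.406, 0.018, 0, 0, 3], [0.397, -0.464, 0.021, 0, 0, 3.5], [0.447, -0.522, 0.024, 0, 0, 4], [0.497, -0.58, 0.026, 0, 0, 4.5], [0.546, -0.638, 0.029, 0, 0, 5], [0.596, -0.697, 0.032, -0.1, 0, 5.1]], hand=1, newtons=40)

```text
clock: 1.6
position: [0.4798, 0.1049, 0.2052]
eef_rot: [[0.972, 0.234, 0.001], [0.234, -0.972, -0.002], [0.0, 0.002, -1.0]]
wrist_force: [1.4, -0.3, 0.6]
finger_gap: 0.0003
finger_force: 0.0
```

Request:
apply_moves(motion=[[0, 0, 0, 0, 0, 0], [0, 0, 0, 0, 0, 0], [0, 0, 0, 0, 0, 0]])

```text
clock: 1.98
position: [0.4789, 0.1015, 0.2051]
eef_rot: [[0.973, 0.232, -0.0], [0.232, -0.973, -0.002], [-0.001, 0.002, -1.0]]
wrist_force: [0.1, -0.0, 0.4]
finger_gap: -0.0001
finger_force: 0.0
```

Run:
```python
from h import *
from cell import optics
plan(*uw(-30,34),112,TH)
plan(*uw(-30,97),112,TH)
m=optics.camera_model('wrist');p,d=optics.camera('wrist')
np.savez('w1.npz',p=p,d=d,K=m['mtx'],T=m['pose']);cv2.imwrite('pics/w1.png',p[:,:,::-1])
```

```text
t 1.98 pos [0.4789 0.1015 0.2051] shift [ 0.0979 -0.1388  0.0927] rot [ 0.12  0.06 -0.09]
t 1.98 pos [0.4789 0.1015 0.2051] shift [ 0.0978 -0.2018  0.0926] rot [ 0.12  0.06 -0.09]
```

View pics/w1.png

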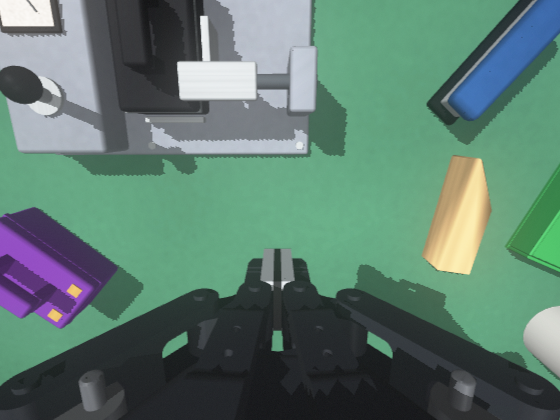

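The wrist view shows the knob at (20,85), the catch bar at (217,80), and the wedge at (460,215) with its nose up. The path was clipped, so I'll go on to the lever and also refine the poses from this view.

Request:
apply_moves(motion=[[0.032, -0.046, 0.002, 0, 0, 0], [0.064, -0.092, 0.003, 0, 0, 0], [0.098, -0.139, 0.005, 0, 0, 0], [0.098, -0.139, 0.005, 0, 0, 0], [0.098, -0.139, 0.005, 0, 0, 0]])

```text
clock: 2.65
position: [0.5421, 0.2594, 0.1998]
eef_rot: [[0.973, 0.233, -0.001], [0.233, -0.973, -0.003], [-0.001, 0.003, -1.0]]
wrist_force: [0.2, 0.2, -0.7]
finger_gap: -0.0001
finger_force: 0.0
```

Run:
```python
from h import *
plan(*uw(-30,34),112,TH)
p,d,W=load('w1.npz');z=W[...,2];hsv=cv2.cvtColor(p,cv2.COLOR_RGB2HSV)
print('table',np.median(z[180:230,330:400]))
m=np.zeros(d.shape,bool);m[145:285,415:500]=1
w=m&(hsv[...,0]<30)&(hsv[...,1]>50)&(z>.036)&(z<.044)
r=rect(W[w]);print('wedge',w.sum(),r,cv2.boxPoints(r).round(1).tolist())
# deck front edge, right edge at z 10 ; catch bar; panel right edge
def line(P):
    vx,vy,x,y=cv2.fitLine((P[:,:2]*1000).astype(np.float32),cv2.DIST_HUBER,0,.01,.01).ravel();return np.degrees(np.arctan2(vy,vx)),x,y
dk=(z>.006)&(z<.014)
F=np.array([W[np.where(dk[:200,u])[0].max(),u] for u in range(130,295)])
a,x,y=line(F);print('front edge',a,x,y)
Rt=np.array([W[v,np.where(dk[v,:400])[0].max()] for v in list(range(3,35))+list(range(120,148))])
a,x,y=line(Rt);print('right edge',a,x,y)
bar=(z>.075)&(z<.083);bar[:,:170]=0;bar[:,260:]=0;bar[120:]=0
r=rect(W[bar]);print('bar',bar.sum(),r)
def toU(P):
    a=np.deg2rad(TH);return np.array([[np.cos(a),np.sin(a)],[-np.sin(a),np.cos(a)]])@(np.array(P)-O)
print('bar u',toU(r[0]),'front u',toU(F[:,:2].mean(0)*1000),'right u',toU(Rt[:,:2].mean(0)*1000))
```

```text
t 2.65 pos [0.5421 0.2594 0.1998] shift [-0.0001  0.0001  0.0878] rot [ 0.15  0.08 -0.05]
table 3.679545945042828e-05
wedge 3444 ((504.765869140625, -104.12232971191406), (125.10437774658203, 38.60957717895508), 4.517208576202393) [[440.8999938964844, -89.80000305175781], [443.8999938964844, -128.3000030517578], [568.5999755859375, -118.4000015258789], [565.5999755859375, -80.0]]
front edge -76.58141 502.92938 185.67476
right edge 13.415989 606.5902 98.102066
bar 3168 ((572.2951049804688, 173.50271606445312), (30.21710968017578, 67.69747924804688), 13.421944618225098)
bar u [-20.40900333 -56.28814259] front u [-85.01322571 -33.12162817] right u [  -4.66342603 -137.61149667]
```

Request:
apply_moves(motion=[[0, 0, 0.045, 0, 0, 0], [0, 0, 0.088, 0, 0, 0], [0, 0, 0.088, 0, 0, 0], [0, 0, 0.088, 0, 0, 0], [0, -0.015, 0.088, 0, 0, 0], [0, -0.025, 0.088, 0, 0, 0], [0, -0.035, 0.088, 0, 0, 0], [0, -0.045, 0.088, 0, 0, 0], [0, -0.055, 0.088, 0, 0, 0], [0, -0.064, 0.088, 0, 0, 0], [0, -0.064, 0.088, 0, 0, 0]])

```text
clock: 4.03
position: [0.5269, 0.3239, 0.1117]
eef_rot: [[0.972, 0.235, -0.0], [0.235, -0.972, -0.002], [-0.001, 0.002, -1.0]]
wrist_force: [0.8, 0.5, -0.2]
finger_gap: -0.0002
finger_force: 0.0
```

Request:
apply_moves(motion=[[0, 0.01, 0, 0, 0, 0], [0, 0.02, -0.06, 0, 0, 0], [0, 0.04, -0.12, 0, 0, 0], [0, 0.04, -0.12, 0, 0, 0]], hand=-1)

```text
clock: 4.53
position: [0.5415, 0.2839, 0.2391]
eef_rot: [[0.973, 0.231, 0.013], [0.231, -0.973, 0.003], [0.013, 0.0, -1.0]]
wrist_force: [0.5, -0.2, -0.0]
finger_gap: 0.0722
finger_force: 0.0
```

Run:
```python
from h import *
from cell import optics
m=optics.camera_model('scene')
p,d=optics.camera('scene');W=cloud(p,d,m['mtx'],m['pose'])
cv2.imwrite('pics/s2.png',cv2.resize(p[200:310,250:400,::-1],None,fx=4,fy=4))
k=(W[...,2]>.1)&(W[...,2]<.15)&(p.max(-1)<70)&(abs(W[...,0]-.525)<.06)&(abs(W[...,1]-.32)<.1)
print(k.sum(),W[k].mean(0),'off',uw(-30,133),'on',uw(-30,67))
a=np.deg2rad(4.5);c=np.array([504.8,-104.1]);print('wedge grasp',g:=c-46*np.array([np.cos(a),np.sin(a)]))
plan(*g,160,4.5)
```

```text
85 [0.54215122 0.30902829 0.12155715] off [518.780669  355.3218385] on [534.18806301 291.14542375]
wedge grasp [ 458.94180265 -107.7091184 ]
t 4.58 pos [0.5393 0.2836 0.2358] shift [-0.1693  0.362   0.075 ] rot [ 0.02 -0.4   8.89]
```

View pics/s2.png

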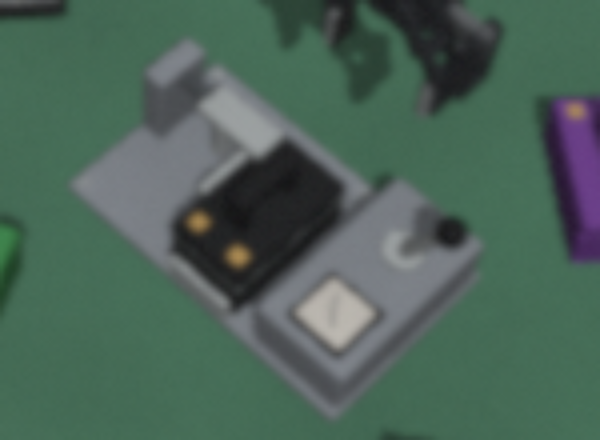

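The lever leans away from the battery, with its base at (405,250) and its knob at (452,232), so it is off. Next I'll grasp the wedge.

Request:
apply_moves(motion=[[-0.025, 0.055, 0.011, 0, 0, 1.3], [-0.05, 0.11, 0.022, 0, 0, 2.7], [-0.076, 0.163, 0.034, 0, -0.1, 4], [-0.102, 0.217, 0.045, 0, -0.2, 5.3], [-0.127, 0.271, 0.056, 0, -0.3, 6.7], [-0.152, 0.325, 0.067, 0, -0.4, 8], [-0.169, 0.362, 0.075, 0, -0.4, 8.9], [-0.169, 0.362, 0.075, 0, -0.4, 8.9], [-0.169, 0.362, 0.075, 0, -0.4, 8.9], [-0.169, 0.362, 0.075, 0, -0.4, 8.9]])

```text
clock: 5.82
position: [0.457, -0.1062, 0.1574]
eef_rot: [[0.997, 0.082, -0.007], [0.082, -0.997, -0.002], [-0.007, 0.002, -1.0]]
wrist_force: [0.5, 0.6, 1.1]
finger_gap: 0.0856
finger_force: 0.0
```

Run:
```python
from h import *
from cell import optics
m=optics.camera_model('wrist');p,d=optics.camera('wrist')
W=cloud(p,d,m['mtx'],m['pose']);z=W[...,2];hsv=cv2.cvtColor(p,cv2.COLOR_RGB2HSV)
w=(hsv[...,0]<30)&(hsv[...,1]>50)&(z>.034)&(z<.046)
n,l,st,_=cv2.connectedComponentsWithStats(w.astype(np.uint8));w=l==1+st[1:,4].argmax()
r=rect(W[w]);print('wedge',w.sum(),r,cv2.boxPoints(r).round(1).tolist())
plan(458.9,-107.7,11,4.5)
```

```text
wedge 5211 ((504.8276062011719, -104.20466613769531), (124.75469970703125, 35.77363586425781), 4.66225004196167) [[441.20001220703125, -91.4000015258789], [444.1000061035156, -127.0999984741211], [568.5, -117.0], [565.5, -81.30000305175781]]
t 5.88 pos [ 0.4572 -0.1062  0.1576] shift [0.0025 0.0014 0.1466] rot [0.11 0.38 0.22]
```

Request:
apply_moves(motion=[[0.002, 0.001, 0.045, 0, 0.4, 0.2], [0.002, 0.001, 0.09, 0.1, 0.4, 0.2], [0.002, 0.001, 0.125, 0.1, 0.4, 0.2], [0.002, 0.001, 0.1465, 0.1, 0.4, 0.2], [0.002, 0.001, 0.1465, 0.1, 0.4, 0.2], [0.002, 0.001, 0.1465, 0.1, 0.4, 0.2]])

```text
clock: 6.62
position: [0.4593, -0.1082, 0.012]
eef_rot: [[0.997, 0.078, 0.002], [0.078, -0.997, -0.001], [0.002, 0.001, -1.0]]
wrist_force: [-0.2, 0.8, 0.1]
finger_gap: 0.0853
finger_force: 0.0
```

Request:
apply_moves(motion=[[0, 0, 0, 0, 0, 0], [0, 0, 0, 0, 0, 0], [0, 0, 0, 0, 0, 0], [0, 0, 0, 0, 0, 0], [0, 0, 0, 0, 0, 0], [0, 0, 0, 0, 0, 0], [0, 0, 0, 0, 0, 0]], hand=1, newtons=50)

```text
clock: 7.5
position: [0.459, -0.1088, 0.012]
eef_rot: [[0.997, 0.077, 0.002], [0.077, -0.997, -0.001], [0.002, 0.001, -1.0]]
wrist_force: [-1.3, 0.7, 6.6]
finger_gap: 0.035
finger_force: 51.1
```

Run:
```python
from h import *
# wedge grasped at its x -46; entry: wedge centre unit x -105,y -66 (nose -43); then final x -18
plan(*uw(-115-46,-66),80,13.4)
```

```text
t 7.5 pos [ 0.459  -0.1088  0.012 ] shift [-0.0025 -0.2409 -0.0682] rot [ 0.06 -0.09 -9.  ]
```

Request:
apply_moves(motion=[[0, 0, -0.03, 0, 0, 0], [0, 0, -0.068, 0, 0, 0], [-0.001, -0.045, -0.068, 0, 0, -1.8], [-0.001, -0.09, -0.068, 0, 0, -3.6], [-0.002, -0.135, -0.068, 0, 0, -5.4], [-0.002, -0.18, -0.068, 0, 0, -7.2], [-0.0025, -0.215, -0.068, 0, 0, -8.5], [-0.0025, -0.241, -0.068, 0, 0, -9], [-0.0025, -0.241, -0.068, 0, 0, -9], [-0.0025, -0.241, -0.068, 0, 0, -9], [-0.0025, -0.241, -0.068, 0, 0, -9]])

```text
clock: 8.88
position: [0.4371, 0.1307, 0.0789]
eef_rot: [[0.973, 0.231, -0.0], [0.231, -0.973, -0.001], [-0.0, 0.001, -1.0]]
wrist_force: [0.5, -0.1, -0.5]
finger_gap: 0.035
finger_force: 50.3
```

```bash
cat > look.py <<'E'
from h import *
from cell import optics,state
import sys
m=optics.camera_model('wrist');s=state();p,d=optics.camera('wrist')
cv2.imwrite(sys.argv[1],p[:,:,::-1])
W=cloud(p,d,m['mtx'],m['pose']);z=W[...,2];hsv=cv2.cvtColor(p,cv2.COLOR_RGB2HSV)
w=(hsv[...,0]<30)&(hsv[...,1]>60)&(d>0)
n,l,st,_=cv2.connectedComponentsWithStats(w.astype(np.uint8));w=l==1+st[1:,4].argmax()
zt=np.percentile(z[w],80);w&=abs(z-zt)<.006
a=np.deg2rad(TH);M=np.array([[np.cos(a),np.sin(a)],[-np.sin(a),np.cos(a)]])
U=(W[w][:,:2]*1000-O)@M.T
r=cv2.minAreaRect(U.astype(np.float32));print('wedge top z',zt,'unit frame',np.round(r[0],1),np.round(r[1],1),r[2],cv2.boxPoints(r).round(1).tolist())
print('tcp u',M@(np.array(s['position'][:2])*1000-O))
bar=(z>.075)&(z<.083)&(hsv[...,1]<40)&(hsv[...,2]>120)
U=(W[...,:2]*1000-O)@M.T
bar&=(U[...,0]>-45)&(U[...,0]<5)&(U[...,1]>-115)&(U[...,1]<-15)
if bar.sum()>50:
    q=U[bar];print('bar x',np.percentile(q[:,0],[2,98]),'y',np.percentile(q[:,1],[2,98]))
E
python3 look.py pics/w3.png; python3 -c "
from h import *
plan(*uw(-115-46,-66),23,13.4)"
```

```text
wedge top z 0.10724047818237213 unit frame [-115.8  -66.4] [ 37.9 125.7] 89.81110382080078 [[-178.6999969482422, -85.0999984741211], [-53.099998474121094, -85.5999984741211], [-52.900001525878906, -47.70000076293945], [-178.60000610351562, -47.29999923706055]]
tcp u [-161.89914427  -66.35842152]
t 8.93 pos [0.4372 0.1307 0.079 ] shift [ 0.0008 -0.0004  0.056 ] rot [ 0.04  0.   -0.07]
```

View pics/w3.png

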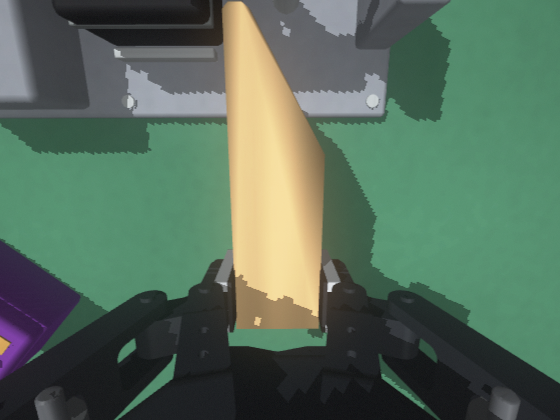

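The wedge is held square: nose at (232,3), straight side at px x≈230, no skew. I'll lower it and slide it in.

Request:
apply_moves(motion=[[0, 0, 0.03, 0, 0, 0], [0, 0, 0.0545, 0, 0, 0], [0, 0, 0.0545, 0, 0, 0], [0, 0, 0.0545, 0, 0, 0], [0.015, 0, 0.0545, 0, 0, 0], [0.03, 0, 0.0545, 0, 0, 0], [0.04, 0, 0.0545, 0, 0, 0], [0.04, 0, 0.0545, 0, 0, 0]])

```text
clock: 9.93
position: [0.4777, 0.1412, 0.025]
eef_rot: [[0.973, 0.232, 0.002], [0.232, -0.973, -0.0], [0.002, 0.001, -1.0]]
wrist_force: [0.6, 0.4, -0.7]
finger_gap: 0.0355
finger_force: 50.5
```

```bash
python3 look.py pics/w4.png;python3 -c "
from h import *
plan(*uw(-18-46,-66),24,13.4)"
```

```text
wedge top z 0.05359438768600448 unit frame [-84.7 -65.4] [104.3  37.9] 0.19842740893363953 [[-136.89999389648438, -46.599998474121094], [-136.8000030517578, -84.5999984741211], [-32.5, -84.19999694824219], [-32.599998474121094, -46.29999923706055]]
tcp u [-119.91182456  -65.59394494]
bar x [-35.36499889 -20.56858935] y [-86.3014225  -24.87757742]
t 9.97 pos [0.4765 0.141  0.0246] shift [0.0572 0.0004 0.0006] rot [ 0.03 -0.01  0.02]
```

Request:
apply_moves(motion=[[0.008, 0.001, 0, 0, 0, 0], [0.016, 0.001, 0, 0, 0, 0], [0.024, 0.001, 0, 0, 0, 0], [0.032, 0.001, 0, 0, 0, 0], [0.032, 0.001, 0, 0, 0, 0]])

```text
clock: 10.6
position: [0.5043, 0.1476, 0.023]
eef_rot: [[0.973, 0.232, -0.007], [0.232, -0.973, -0.001], [-0.007, -0.001, -1.0]]
wrist_force: [-4.7, 2.8, -4.1]
finger_gap: 0.0353
finger_force: 50.3
```

Request:
apply_moves(motion=[[0.008, 0, 0, 0, 0, 0], [0.016, 0, 0, 0, 0, 0], [0.022, 0, 0, 0, 0, 0], [0.027, 0, 0, 0, 0, 0], [0.027, 0, 0, 0, 0, 0], [0.027, 0, 0, 0, 0, 0]])

```text
clock: 11.35
position: [0.5329, 0.1548, 0.0239]
eef_rot: [[0.973, 0.232, -0.001], [0.232, -0.973, 0.001], [-0.001, -0.001, -1.0]]
wrist_force: [-1.7, 4.4, -3.3]
finger_gap: 0.0352
finger_force: 50.3
```

```bash
python3 look.py pics/w5.png;python3 -c "
from h import *
plan(*uw(-18-46,-66),24,13.4)"
```

```text
wedge top z 0.05238383244591154 unit frame [ 19.4 -64.4] [54. 36.] 0.7282462120056152 [[-7.800000190734863, -46.79999923706055], [-7.300000190734863, -82.80000305175781], [46.599998474121094, -82.0999984741211], [46.20000076293945, -46.099998474121094]]
tcp u [-63.05041374 -65.28489327]
bar x [-34.3533744   -5.37536324] y [-114.75418277  -43.76284078]
t 11.4 pos [0.5329 0.1548 0.0239] shift [-0.0009  0.0007 -0.0001] rot [-0.08  0.06 -0.  ]
```

View pics/w5.png

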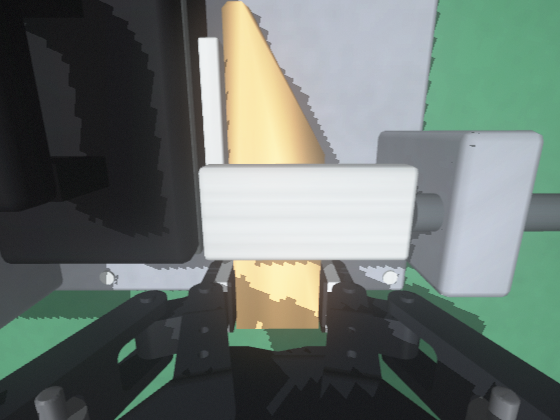

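The wedge is under the bar with its nose at (235,3). The bar's left end at (203,210) has moved clear of the battery, which is about 19 mm of travel. I'll settle the wedge, let go and back off.

Request:
apply_moves(motion=[[0, 0, 0.001, 0, 0, 0], [0, 0, 0.0015, 0, 0, 0], [0, 0, 0.0015, 0, 0, 0]])

```text
clock: 11.78
position: [0.5335, 0.1549, 0.0231]
eef_rot: [[0.973, 0.232, -0.0], [0.232, -0.973, 0.001], [0.0, -0.001, -1.0]]
wrist_force: [-3.0, 4.0, 0.9]
finger_gap: 0.0353
finger_force: 50.8
```

Request:
apply_moves(motion=[[0, 0, 0, 0, 0, 0], [0, 0, 0, 0, 0, 0], [0, 0, 0, 0, 0, 0], [0, 0, 0, 0, 0, 0], [0, 0, 0, 0, 0, 0]], hand=-0.4)

```text
clock: 12.4
position: [0.5338, 0.1534, 0.0231]
eef_rot: [[0.973, 0.232, 0.001], [0.232, -0.973, -0.001], [0.0, 0.001, -1.0]]
wrist_force: [0.1, -0.5, -0.6]
finger_gap: 0.0599
finger_force: 0.0
```

Request:
apply_moves(motion=[[0, 0, -0.02, 0, 0, 0], [0, 0, -0.06, 0, 0, 0], [0, 0, -0.11, 0, 0, 0], [0, 0, -0.16, 0, 0, 0], [0, 0, -0.16, 0, 0, 0], [0, 0, -0.16, 0, 0, 0]])

```text
clock: 13.15
position: [0.5335, 0.1536, 0.1839]
eef_rot: [[0.973, 0.232, 0.001], [0.232, -0.973, -0.0], [0.001, 0.001, -1.0]]
wrist_force: [-1.1, -0.3, -0.8]
finger_gap: 0.0597
finger_force: 0.0
```

```bash
python3 look.py pics/w6.png;python3 -c "
from h import *
plan(*uw(17,0),180,13.4)"
```

```text
wedge top z 0.05171359699937663 unit frame [ 20.6 -63.4] [52.2 34.6] 0.36236676573753357 [[-5.599999904632568, -46.29999923706055], [-5.400000095367432, -80.9000015258789], [46.70000076293945, -80.5999984741211], [46.5, -46.0]]
tcp u [-62.81139151 -66.55370757]
bar x [-35.19911377  -5.96482697] y [-114.48942687  -42.10392879]
t 13.2 pos [0.5326 0.1534 0.1826] shift [ 0.0806 -0.0667  0.0024] rot [0.03 0.08 0.01]
```

View pics/w6.png

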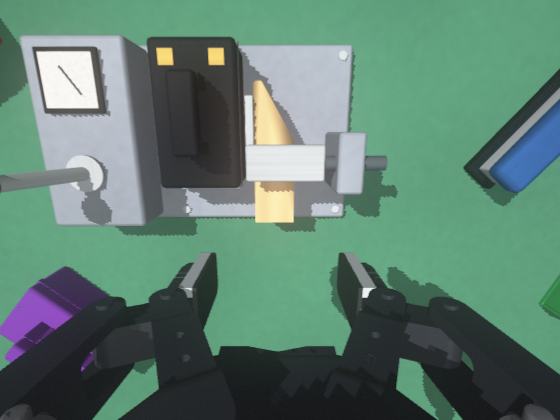

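The catch stays open with the wedge on its own. The lever leans left, away from the battery, and the handle is at (181,112). I'll move over the handle.

Run:
```python
from h import *
from cell import optics
m=optics.camera_model('wrist');p,d=optics.camera('wrist')
W=cloud(p,d,m['mtx'],m['pose']);z=W[...,2]
k=(z>.094)&(z<.11);k[:60]=0;k[170:]=0;k[:,:150]=0;k[:,240:]=0
r=rect(W[k]);print('handle',k.sum(),r,'z',np.median(z[k]),'exp',uw(17,0))
plan(*r[0],76,13.4)
plan(*r[0],150,13.4)
```

```text
handle 2618 ((594.5162963867188, 238.1143341064453), (59.23177719116211, 20.641637802124023), 13.600897789001465) z 0.10172068302056732 exp [595.53028865 236.96857119]
t 13.25 pos [0.5322 0.1534 0.1818] shift [ 0.0805 -0.0681  0.1055] rot [0.03 0.15 0.01]
t 13.25 pos [0.5322 0.1534 0.1818] shift [ 0.0803 -0.068   0.0315] rot [0.03 0.15 0.01]
```

Request:
apply_moves(motion=[[0.03, -0.025, 0, 0, 0, 0], [0.06, -0.05, 0, 0, 0, 0], [0.08, -0.068, 0, 0, 0, 0], [0.08, -0.068, 0, 0, 0, 0], [0.08, -0.068, 0.04, 0, 0, 0], [0.08, -0.068, 0.075, 0, 0, 0], [0.08, -0.068, 0.104, 0, 0, 0], [0.08, -0.068, 0.104, 0, 0, 0], [0.08, -0.068, 0.104, 0, 0, 0]])

```text
clock: 14.38
position: [0.5958, 0.2378, 0.0796]
eef_rot: [[0.973, 0.232, 0.0], [0.232, -0.973, -0.001], [0.0, 0.001, -1.0]]
wrist_force: [0.8, 0.9, 0.0]
finger_gap: 0.0602
finger_force: 0.0
```

Request:
apply_moves(motion=[[0, 0, 0, 0, 0, 0], [0, 0, 0, 0, 0, 0], [0, 0, 0, 0, 0, 0], [0, 0, 0, 0, 0, 0], [0, 0, 0, 0, 0, 0], [0, 0, 0, 0, 0, 0]], hand=1, newtons=60)

```text
clock: 15.12
position: [0.5969, 0.2383, 0.0807]
eef_rot: [[0.973, 0.232, 0.003], [0.232, -0.973, -0.0], [0.003, 0.001, -1.0]]
wrist_force: [-0.1, -1.6, 6.1]
finger_gap: 0.0189
finger_force: 59.7
```

Request:
apply_moves(motion=[[0, 0, -0.01, 0, 0, 0], [0, 0, -0.025, 0, 0, 0], [0, 0, -0.045, 0, 0, 0], [0, 0, -0.07, 0, 0, 0], [0, 0, -0.095, 0, 0, 0], [0, 0, -0.12, 0, 0, 0], [0, 0, -0.14, 0, 0, 0], [0, 0, -0.14, 0, 0, 0], [0, 0, -0.14, 0, 0, 0]])

```text
clock: 16.25
position: [0.595, 0.2381, 0.2183]
eef_rot: [[0.973, 0.232, -0.001], [0.232, -0.973, -0.001], [-0.001, 0.001, -1.0]]
wrist_force: [-0.5, 0.5, -3.2]
finger_gap: 0.0185
finger_force: 59.0
```

Run:
```python
from h import *
from cell import state,optics
print(state()['wrist_force'])
p,d=optics.camera('scene');cv2.imwrite('pics/s7.png',cv2.resize(p[120:320,180:420,::-1],None,fx=3,fy=3))
plan(560.7,-266.2,215,-9.5)
```

```text
[-0.50073973  0.45094851 -3.23973437]
t 16.3 pos [0.5946 0.238  0.2176] shift [-0.1499  0.4826  0.0034] rot [ 0.07  0.13 22.91]
```

View pics/s7.png

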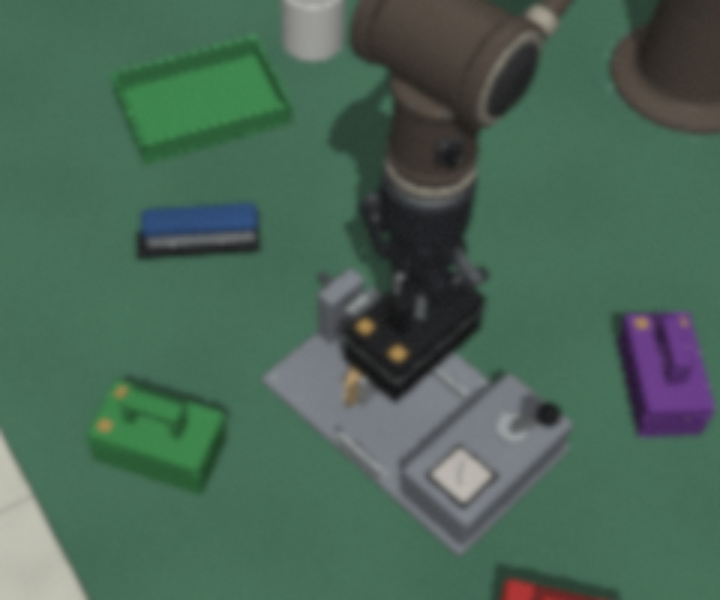

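The battery is up and level in the gripper at (415,340), the wedge is still in place, and the lever is off. Carrying it to the tray.

Request:
apply_moves(motion=[[-0.005, 0.016, 0, 0, 0, 0.8], [-0.015, 0.048, 0, 0, 0, 2.3], [-0.027, 0.088, 0, 0, 0, 4.2], [-0.041, 0.132, 0, 0, 0, 6.3], [-0.056, 0.18, 0, 0, 0, 8.5], [-0.071, 0.228, 0, 0, 0, 10.8], [-0.086, 0.276, 0, 0, 0, 13.1], [-0.101, 0.324, 0, 0, 0, 15.4], [-0.115, 0.37, 0, 0, 0, 17.6], [-0.128, 0.412, 0, 0, 0, 19.6], [-0.139, 0.447, 0, 0, 0, 21.3], [-0.146, 0.47, 0, 0, 0, 22.4]])

```text
clock: 17.8
position: [0.5612, -0.255, 0.2185]
eef_rot: [[0.987, -0.159, -0.001], [-0.159, -0.987, -0.0], [-0.001, 0.0, -1.0]]
wrist_force: [-0.7, 0.1, -3.9]
finger_gap: 0.0188
finger_force: 59.1
```

Request:
apply_moves(motion=[[0, 0, 0, 0, 0, 0], [0, 0, 0, 0, 0, 0], [0, 0, 0, 0, 0, 0]])

```text
clock: 18.18
position: [0.5626, -0.2514, 0.2191]
eef_rot: [[0.988, -0.155, -0.0], [-0.155, -0.988, 0.0], [-0.0, -0.0, -1.0]]
wrist_force: [0.1, -0.4, -3.3]
finger_gap: 0.0186
finger_force: 59.2
```

Run:
```python
from h import *
from cell import optics
plan(560.7,-266.2,78,-9.5)
m=optics.camera_model('wrist');p,d=optics.camera('wrist')
cv2.imwrite('pics/w8.png',p[:,:,::-1])
W=cloud(p,d,m['mtx'],m['pose']);z=W[...,2]
k=(p.max(-1)<60)&(d>0);k&=(z>.19)&(z<.215)
n,l,st,_=cv2.connectedComponentsWithStats(k.astype(np.uint8));k=l==1+st[1:,4].argmax()
print('batt top z',np.median(z[k]),rect(W[k]))
```

```text
t 18.18 pos [ 0.5626 -0.2514  0.2191] shift [0.0004 0.0149 0.1411] rot [-0.01  0.01  0.59]
batt top z 0.20428540126324202 ((575.810546875, -278.09857177734375), (63.574554443359375, 35.180484771728516), 34.585208892822266)
```

View pics/w8.png

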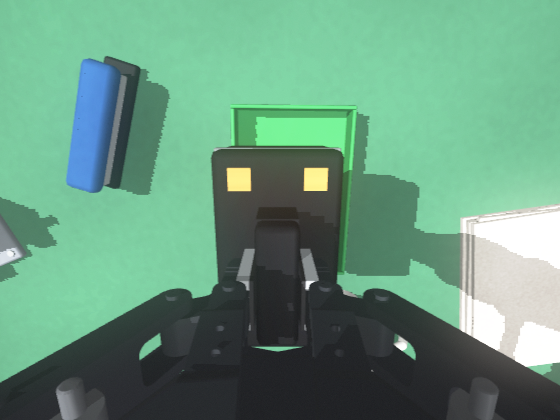

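The battery hangs square over the tray and needs 15 mm to the right. Lowering it now.

Request:
apply_moves(motion=[[0, 0.008, 0, 0, 0, 0.3], [0, 0.015, 0, 0, 0, 0.6], [0, 0.015, 0.02, 0, 0, 0.6], [0, 0.015, 0.045, 0, 0, 0.6], [0, 0.015, 0.07, 0, 0, 0.6], [0, 0.015, 0.095, 0, 0, 0.6], [0, 0.015, 0.115, 0, 0, 0.6], [0, 0.015, 0.128, 0, 0, 0.6], [0, 0.015, 0.136, 0, 0, 0.6], [0, 0.015, 0.139, 0, 0, 0.6], [0, 0.015, 0.139, 0, 0, 0.6]])

```text
clock: 19.6
position: [0.5608, -0.2678, 0.0808]
eef_rot: [[0.986, -0.167, 0.001], [-0.167, -0.986, -0.001], [0.001, 0.001, -1.0]]
wrist_force: [-0.6, 0.7, -4.6]
finger_gap: 0.0188
finger_force: 59.2
```

Request:
apply_moves(motion=[[0, 0, 0.001, 0, 0, 0], [0, 0, 0.002, 0, 0, 0], [0, 0, 0.003, 0, 0, 0], [0, 0, 0.003, 0, 0, 0]])

```text
clock: 20.1
position: [0.5603, -0.2675, 0.0773]
eef_rot: [[0.986, -0.167, 0.0], [-0.167, -0.986, -0.0], [0.0, 0.0, -1.0]]
wrist_force: [-0.5, 0.4, -3.2]
finger_gap: 0.0188
finger_force: 59.2
```

Not touching yet; I'll feel down a little at a time.

Request:
apply_moves(motion=[[0, 0, 0.001, 0, 0, 0], [0, 0, 0.0015, 0, 0, 0], [0, 0, 0.0015, 0, 0, 0]])

```text
clock: 20.48
position: [0.5603, -0.2675, 0.0757]
eef_rot: [[0.986, -0.167, 0.0], [-0.167, -0.986, -0.0], [0.0, 0.0, -1.0]]
wrist_force: [-0.1, 0.1, -4.4]
finger_gap: 0.0186
finger_force: 59.2
```

Request:
apply_moves(motion=[[0, 0, 0.001, 0, 0, 0], [0, 0, 0.0015, 0, 0, 0], [0, 0, 0.0015, 0, 0, 0]])

```text
clock: 20.85
position: [0.5604, -0.2677, 0.0747]
eef_rot: [[0.986, -0.167, 0.0], [-0.167, -0.986, -0.001], [0.001, 0.001, -1.0]]
wrist_force: [-1.0, 0.4, -0.5]
finger_gap: 0.0189
finger_force: 59.6
```

It has touched the floor of the tray, since the weight has come off. Release and retreat.

Request:
apply_moves(motion=[[0, 0, 0.0005, 0, 0, 0], [0, 0, 0.0005, 0, 0, 0], [0, 0, 0.0005, 0, 0, 0], [0, 0, 0.0005, 0, 0, 0], [0, 0, 0.0005, 0, 0, 0]], hand=-0.3)

```text
clock: 21.48
position: [0.5604, -0.2676, 0.0739]
eef_rot: [[0.986, -0.167, 0.001], [-0.167, -0.986, -0.001], [0.001, 0.0, -1.0]]
wrist_force: [0.2, 0.1, -0.0]
finger_gap: 0.0555
finger_force: 0.0
```

Request:
apply_moves(motion=[[0, 0, -0.02, 0, 0, 0], [0, 0, -0.06, 0, 0, 0], [0, 0, -0.11, 0, 0, 0], [0, 0, -0.16, 0, 0, 0], [-0.05, 0, -0.2, 0, 0, 0], [-0.1, 0, -0.2, 0, 0, 0], [-0.1, 0, -0.2, 0, 0, 0], [-0.1, 0, -0.2, 0, 0, 0]])

```text
clock: 22.48
position: [0.4623, -0.2512, 0.2752]
eef_rot: [[0.986, -0.167, 0.003], [-0.167, -0.986, -0.002], [0.003, 0.001, -1.0]]
wrist_force: [0.7, 0.8, 0.1]
finger_gap: 0.0556
finger_force: 0.0
```

Run:
```python
from h import *
from cell import optics
p,d=optics.camera('scene');cv2.imwrite('pics/s9.png',cv2.resize(p[100:310,200:420,::-1],None,fx=2.8,fy=2.8,interpolation=cv2.INTER_CUBIC))
```

```text
(no output)
```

View pics/s9.png

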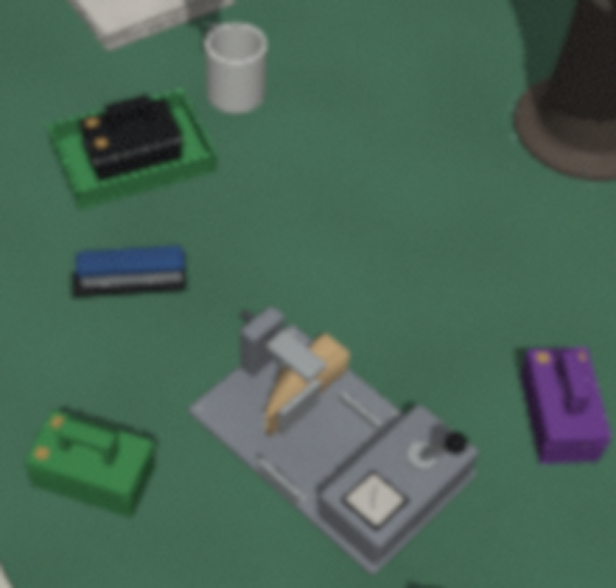

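The battery stands upright in the tray at (130,135), the wedge holds the catch open at (310,375), and the lever is off with its knob at (455,442). The mug and stapler have not moved.

```bash
python3 -c "
from cell import ticket
print(ticket.sign_off())"
```

```text
the job is handed in; nothing more can be done
None
```

The job is done and handed in at about 22.5 s of the 67 s allowed: the unit is switched off, the wedge holds the catch open by itself, and the battery stands upright in the tray, with nothing else moved.

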